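# Shut the hardness-block case and slide it into its bay

## Robot

A 7-joint arm with a two-finger parallel gripper is mounted at the origin on a cart in front of the work surface, level with it; the furniture and walls round the work are solid. World frame = base frame: x ahead of the robot, y to its left, z up, the work surface at z = 0. Lengths are in mm, angles in rad, forces in N, time in s.
With the tool pointing down it reaches from about 400 to 850 mm from the base axis. Payload 10.4 kg.
Tool frame: the origin (TCP) lies at the very end of the fingers, on their centre line; the grasp point (between the pads) lies 19 mm behind it; z points along the fingers, y is the direction in which the jaws open and shut (so a half turn about z gives the same grasp; the last joint's range is limited). The gripper opens to 85 mm and grips with 20 to 120 N. Pads are 22 mm wide; open, the fingers measure 114 mm over their backs; the gripper's body (76 mm by 85 mm) begins 54 mm behind the grasp point. The pads swing forward as they close: fully open they stand 13 mm farther back than shut.
Start: joints at [-1.149, 0.332, -0.065, 1.46, 0.022, 1.35, -0.088], TCP at [268.914, 564.213, 231.338] pointing down, gripper open.
Joint ranges: [-2.6, 2.6], [-0.5, 2.12], [-1.47, 1.34], [0.16, 2.42], [-1.27, 4.41], [0.06, 2.06], [-2.6, 2.6]. Speed limits (rad/s): [2.22, 2.22, 2.79, 2.79, 3.14, 3.14, 3.14].

## Interface

Orientations are given as [roll, pitch, yaw] about the fixed x, y, z axes, in that order (R = Rz(yaw) Ry(pitch) Rx(roll)).
In Python, from rig import get_state, camera, close_job, find_in, pinpoint gives the robot as it stands.
- The arm moves only by the tool servo_tool, never from a script. Its argument "motion" is a list of rows, each an object with "linear": the shift along the tool's x, y, z in m, a list of three; "twist": the turn, a rotation vector about the tool's x, y, z in rad, a list of three. A call has 1 to 20 rows; each row is the pose to reach, as a shift and turn from the pose commanded when the call began, along the tool's axes at that moment; what a row does not reach only later rows make up. A row lasts 1/12 s, in which the tool goes at most 41.7 mm and 7.16 degrees, less where a joint would pass 70% of its speed; a pose out of reach is approached as far as the arm can. A call with a gripper value outside its range is refused whole. "jaw" is the closure, from -1 (fully open) to 1 (shut), set as the call begins (left out, the last holds). The fingers move at their own pace and stop on an object; the grip force is fixed at half the most. Time passes only in rows, so rows that repeat a pose let the fingers close. It gives the time, the measured TCP pose, the force and the opening at its end, in the units of the state.
- get_state(): the state, without advancing time (a new reading comes with each control period).
- camera(name): name is "scene" or "top"; returns a dict with "color" (420x560x3 uint8, red, green, blue), "fx", "fy", "cx", "cy" (pixels), "eye" and "rotation" of the camera in the world. Camera axes: x right, y down, z forward; pixel columns grow to the right and rows downward; lengths in mm; the calibration is good to about 2 mm. A picture is of the moment at which its call begins. There is no depth.
- close_job(): hands the job in, once; it reports no verdict.
Trained networks look in a picture, given as the dict that the camera call returned (one of the last four; its "shot" number tells which), for a name from the list of things; names that differ only in an ending like _2 or _b are one class to them, and where a whole thing is asked for, a point or a joint stands for the part that bears it (a point fixed in the world has none). Each returns a list of dicts, best first, with "p" (0 to 1); they miss things now and then, are a little off and sometimes report something else, mostly with a low value. They report only what shows in the picture. A call takes as long as a camera call.
- find_in(thing, picture): "rect" ([left, top, right, bottom] in pixels, round what is visible of it).
- pinpoint(thing, picture): "position" ([row, column] in pixels: a listed point, or the origin of a listed thing).
The state is a dict: "t": time; "joint_pos": joint angles; "dq": joint speeds; "tau": joint torques, N m; "ee_pos": TCP position; "tcp_rot": TCP orientation; "force": force on the tool from outside, world axes, zero at the start; "ft_torque": the same for the moment, N m; "opening": finger opening in mm.
Only numpy, scipy, OpenCV 4.12 (cv2) and the standard library are available. Lean on these libraries where they do the work, as an engineer would, in place of code of your own. Each camera call takes 0.05 s, during which the arm holds its last target. There are 200 camera calls.

## Task

Push the open lid of the wooden case shut with the fingertips, then push the closed case along the bench into the metal bay in front of it, under the bar, until it rests against the stop at the back. Push gently, keep the case flat on the bench without lifting it, and leave the jars, bottle, tape and specimens where they stand.

Things in the scene. Friction and masses are not known exactly. Their poses are not given: they have to be found in the camera images.
- case: loose wooden case of hardness blocks, 0.3 kg, 78 mm deep (x) by 150 mm wide (y), 38 mm high when shut; a brass clasp on the free edge of the lid stands out 3 mm at the front when shut. Origin: centre of its underside; x points from the front to the back (hinge) and roughly into the bay, z up. It starts 130 to 160 mm short of its place in the bay, up to 15 mm to one side and 0.15 rad askew
- case_lid (a joint): hinge of the lid, rad: 0 shut, pi/2 upright, 1.83 its stop, leaning back toward the bay. The lid is a light 7 mm board; the hinge has a little friction: pushing takes under 2 N, the lid stays where it is left when well open and sinks slowly shut below about 0.7 rad
- case_hinge (a point): middle of the lid's hinge line, which runs along the case's y: 39 mm behind the case's origin and 30.5 mm above its underside. The lid's outer face lies 7 mm off this line
- lid_edge (a point): middle of the free edge of the lid, 78 mm from the hinge line, half-way through its 7 mm thickness; about 108 mm above the bench when the lid is upright
- bay: fixed aluminium bay, open to the robot's side. Origin: on the bench where the centre of the docked case belongs; x points into the bay, y across it. Side rails 30 mm high, inner faces at y = +-82 mm (7 mm play each side of the case), straight from x = -39 mm (front of the docked case) to the back; flares widen the mouth from there to x = -66 mm, y = +-97 mm
- bay_stop (a point): middle of the black rubber stop at the back of the bay, 39 mm behind the bay's origin: the case's back face rests on it when home; pads 26 mm high
- bay_bar (a point): middle of the steel hold-down bar, 8 mm thick, across the bay 6 mm behind the bay's origin. Its underside is 47 mm above the bench, 9 mm over the shut lid, so the case passes only with its lid shut; the cheeks that carry it at the rails are 60 mm high
- blue_jar: small round jar with a blue lid, 47 mm across, 36 mm high; a bystander beside the bay. Origin: centre of its underside.
- yellow_jar: small round jar with a yellow lid, 47 mm across, 36 mm high; a bystander beside the bay. Origin: centre of its underside.
- amber_bottle: amber bottle with a black cap, 43 mm across, 85 mm high; a bystander behind the bay. Origin: centre of its underside.
- red_specimen: small red round specimen mount, 25 mm across, 16 mm high; a bystander beside the case. Origin: centre of its underside.
- green_specimen: small green round specimen mount, 30 mm across, 20 mm high; a bystander beside the case. Origin: centre of its underside.
- white_specimen: small white round specimen mount, 25 mm across, 16 mm high; a bystander beside the way into the bay. Origin: centre of its underside.
- tape: roll of cream masking tape lying flat, 67 mm across, 18 mm high; a bystander behind the bay. Origin: centre of its underside.

How it is judged:
By the outcome, as a careful person would: the job done as asked, in the order asked, and still so for the second after the job is handed in, with the robot touching nothing.
It also fails if it takes over 58 s, if anything falls off the work surface, if the arm or the gripper's body presses on something with over 40 N, if the wrist force passes 120 N, or if a joint passes its speed limit or range.

## Working session

There is one attempt and no reset: what is moved stays moved. The work goes in short steps, Python scripts to look and compute and a tool call to move; the robot and the scene stay as the last step left them, time stands still between calls to the robot, and variables do not carry over. Pictures are saved under pics/ and viewed, about 8 in all and at most 12, crops included, and the job is handed in when it is done.

Besides the shell and the picture viewer there is one more tool, called after "Emit:" in YAML: its name, and indented under it one key for each argument. servo_tool: Moves the arm, as the interface text tells. Its arguments: {"type":"object","properties":{"motion":{"type":"array","items":{"type":"object","properties":{"linear":{"type":"array","items":{"type":"number"}},"twist":{"type":"array","items":{"type":"number"}}}}},"jaw":{"type":"number"}},"required":["motion"]}

```bash
mkdir -p pics; ls; cat > h.py <<'E'
import numpy as np, cv2
from rig import *
def ray(c,rc):
    r,cc=rc; d=np.array([(cc-c['cx'])/c['fx'],(r-c['cy'])/c['fy'],1.])
    d=np.array(c['rotation'])@d; return np.array(c['eye']),d/np.linalg.norm(d)
def onz(c,rc,z=0):
    e,d=ray(c,rc); return e+d*(z-e[2])/d[2]
def proj(c,P):
    p=np.array(c['rotation']).T@(np.array(P)-np.array(c['eye'])); return p[1]/p[2]*c['fy']+c['cy'],p[0]/p[2]*c['fx']+c['cx']
def tri(obs):
    A=np.zeros((3,3));b=np.zeros(3)
    for c,rc in obs:
        e,d=ray(c,rc);M=np.eye(3)-np.outer(d,d);A+=M;b+=M@e
    return np.linalg.solve(A,b)
def save(c,n,crop=None,s=1):
    im=c['color'][:,:,::-1]
    if crop: im=im[crop[0]:crop[1],crop[2]:crop[3]]
    cv2.imwrite('pics/'+n,cv2.resize(im,None,fx=s,fy=s,interpolation=cv2.INTER_CUBIC))
E
python3 - <<'E'
from h import *
np.set_printoptions(precision=1,suppress=True)
s=get_state();print(s['t'],s['ee_pos'],s['tcp_rot'],s['opening'],s['force'])
C={n:camera(n) for n in('scene','top')}
for n,c in C.items():
    save(c,n+'0.png'); print(n,np.array(c['eye']),np.array(c['rotation']).round(2).tolist(),c['fx'])
Z=dict(case=0,case_hinge=30.5,lid_edge=105,bay=0,bay_stop=13,bay_bar=51)
for t in['case','case_hinge','lid_edge','bay','bay_stop','bay_bar','blue_jar','yellow_jar','amber_bottle','red_specimen','green_specimen','white_specimen','tape']:
    o=[]
    for n,c in C.items():
        p=pinpoint(t,c)
        if p: o.append((c,p[0]['position'])); print(t,n,round(p[0]['p'],2),np.array(p[0]['position']),onz(c,p[0]['position'],Z.get(t,0)))
    if len(o)==2: print('   tri',tri(o))
E
```

```text
pics
0.0 [268.8 563.8 230.5] [-3.1  0.   2.7] 85.44847747448875 [-0.3 -1.  -0.3]
scene [ 153.8 -886.9  523.2] [-2.01, -0.02, -0.49] 504.90611079056123
top [517.2  -4.6 913.6] [-3.01, -0.01, -1.6] 379.0910859685665Traceback (most recent call last):
  File "<stdin>", line 12, in <module>
  File "h.py", line 7, in onz
    e,d=ray(c,rc); return e+d*(z-e[2])/d[2]
                                       ~^^^
IndexError: invalid index to scalar variable.
```

```bash
cat > fix.py <<'E'
s=open('h.py').read().replace("np.array(c['rotation'])","Rot.from_euler('xyz',c['rotation']).as_matrix()")
open('h.py','w').write("from scipy.spatial.transform import Rotation as Rot\n"+s)
E
python3 fix.py
python3 - <<'E'
from h import *
np.set_printoptions(precision=1,suppress=True)
C={n:camera(n) for n in('scene','top')}
Z=dict(case=0,case_hinge=30.5,lid_edge=105,bay=0,bay_stop=13,bay_bar=51)
for t in['case','case_hinge','lid_edge','bay','bay_stop','bay_bar','blue_jar','yellow_jar','amber_bottle','red_specimen','green_specimen','white_specimen','tape']:
    o=[]
    for n,c in C.items():
        p=pinpoint(t,c)
        if p: o.append((c,p[0]['position'])); print(t,n,round(p[0]['p'],2),np.array(p[0]['position']),onz(c,p[0]['position'],Z.get(t,0)))
    if len(o)==2: print('   tri',tri(o))
E
```

```text
case top 0.77 [251.2 318.8] [ 535.6 -112.7    0. ]
case_hinge scene 0.6 [236.9 266.4] [ 562.7 -122.6   30.5]
case_hinge top 0.6 [238.8 323.1] [ 563.4 -120.3   30.5]
   tri [ 563.6 -120.6   29.2]
lid_edge scene 0.7 [199.  273.9] [ 582.4 -113.   105. ]
lid_edge top 0.95 [231.9 325.1] [ 574.1 -115.5  105. ]
   tri [ 576.8 -116.6  107.3]
bay scene 0.85 [239.6 305.4] [ 656.  -120.3    0. ]
bay top 0.65 [201.9 317.2] [ 655.3 -113.8    0. ]
   tri [ 657.4 -115.    -3.4]
bay_stop scene 0.76 [227.  320.3] [ 700.4 -107.2   13. ]
bay_stop top 0.84 [183.3 317.7] [ 698.9 -115.3   13. ]
   tri [ 696.9 -114.2   17.5]
bay_bar scene 0.95 [216.4 307. ] [ 659.9 -115.1   51. ]
bay_bar top 0.92 [192.4 318.1] [ 669.8 -110.7   51. ]
   tri [ 667.4 -109.6   47.4]
blue_jar scene 0.92 [270.2 368.3] [ 703.  -270.3    0. ]
blue_jar top 0.67 [186.7 379. ] [ 689.2 -267.6    0. ]
   tri [ 694.5 -270.8    1.2]
yellow_jar top 0.86 [203.6 249.3] [655.4  51.8   0. ]
amber_bottle scene 0.96 [238.  366.3] [ 775.6 -170.     0. ]
amber_bottle top 0.88 [155.2 338.2] [ 771.2 -170.9    0. ]
   tri [ 772.4 -171.5    1.2]
red_specimen top 0.41 [264.9 253.3] [507.5  44.9   0. ]
green_specimen top 0.72 [257.1 386.1] [ 517.1 -273.9    0. ]
white_specimen top 0.53 [219.4 384.2] [ 608.1 -275.2    0. ]
tape scene 0.97 [213.1 329.5] [770.3 -39.9   0. ]
tape top 0.6 [157.9 292.5] [767.1 -57.1   0. ]
   tri [762.1 -55.3   9.5]
```

View pics/scene0.png

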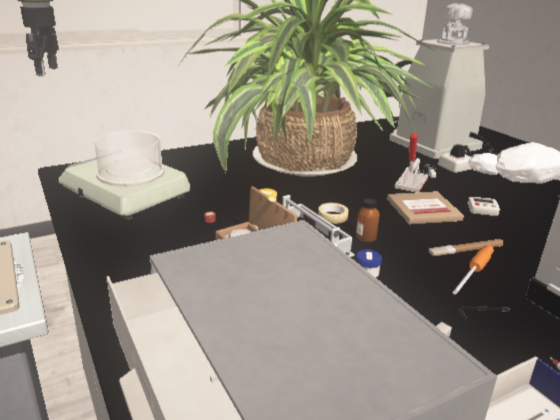

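View pics/top0.png

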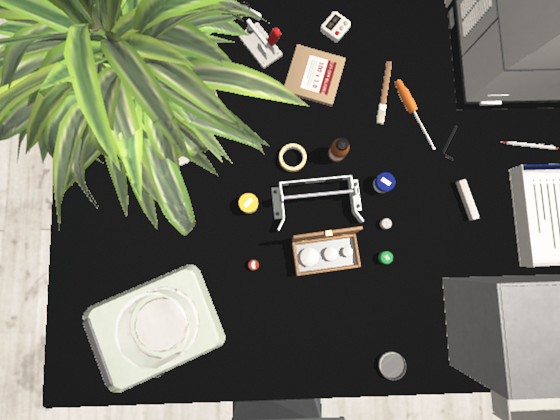

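```bash
python3 - <<'E'
from h import *
c=camera('top'); save(c,'top1.png',(165,290,240,400),5)
E
```

```text
(no output)
```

View pics/top1.png

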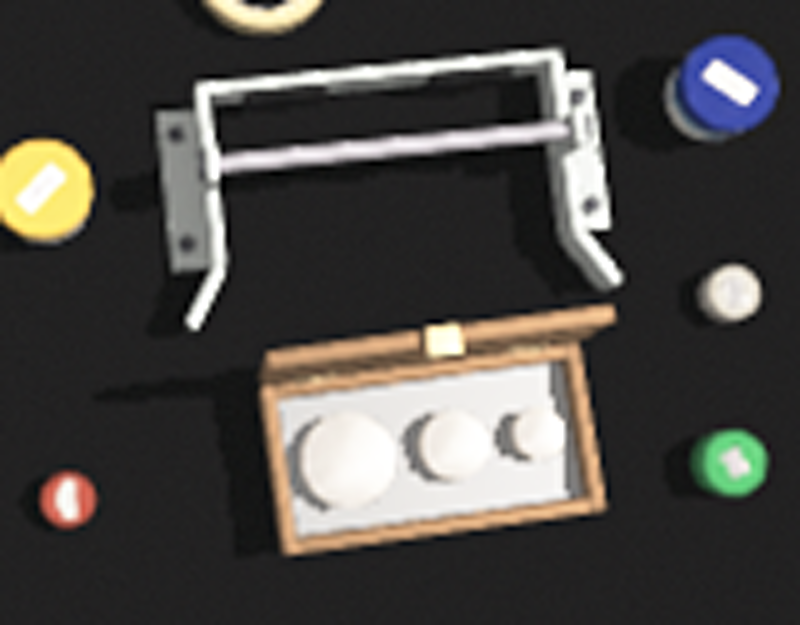

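```bash
python3 - <<'E'
from h import *
np.set_printoptions(precision=1,suppress=True)
c=camera('top')
P=lambda u,v,z:onz(c,(165+(v+.5)/5-.5,240+(u+.5)/5-.5),z)
def pr(n,a,b,z):
    A=P(*a,z);B=P(*b,z);d=A-B;print(n,A[:2],B[:2],'mid',((A+B)/2)[:2],'len',np.linalg.norm(d),'yaw',np.arctan2(-d[0],d[1]))
pr('bar',(222,165),(565,128),53)
pr('flaretips',(194,322),(614,280),30)
pr('railcorner inner',(221,262),(568,232),30)
pr('stop/back top',(205,88),(558,53),30)
pr('case front',(287,553),(605,510),31)
pr('lid edge',(268,355),(614,312),106)
pr('case side L',(287,553),(262,385),31)
pr('case side R',(605,510),(580,345),31)
E
```

```text
bar [659.3 -31.4] [ 672.5 -190.5] mid [ 665.9 -111. ] len 159.67968050999036 yaw 0.083085447161934
flaretips [589.1 -16.9] [ 603.6 -214.7] mid [ 596.4 -115.8] len 198.3975627904219 yaw 0.07303594205492468
railcorner inner [617.  -30.3] [ 626.9 -194.3] mid [ 622.  -112.3] len 164.27201157151032 yaw 0.06033797884164747
stop/back top [700.3 -25.2] [ 713.1 -194.1] mid [ 706.7 -109.6] len 169.43375119658094 yaw 0.07547586271309666
case front [481.6 -56.6] [ 497.  -204.2] mid [ 489.3 -130.4] len 148.4219699095069 yaw 0.10394660134626584
lid edge [568.  -46.9] [ 582.4 -195.9] mid [ 575.2 -121.4] len 149.61836277167237 yaw 0.09640055576749999
case side L [481.6 -56.6] [558.9 -47.6] mid [520.2 -52.1] len 77.83006896586508 yaw 1.6866442402305888
case side R [ 497.  -204.2] [ 573.5 -196.8] mid [ 535.2 -200.5] len 76.8496401676092 yaw 1.6675317679714718
```

```bash
cat >> h.py <<'E'
def plan(wps,start=None):
    "wps: (x,y,z,yaw,n); prints rows in tool axes of the present pose"
    s=get_state(); p0=np.array(s['ee_pos']); R0=Rot.from_euler('xyz',s['tcp_rot'])
    print('t',round(s['t'],2),p0.round(1),np.array(s['tcp_rot']).round(3),'F',np.array(s['force']).round(1),s['opening'].__round__(1),'j',np.array(s['joint_pos']).round(2))
    y=s['tcp_rot'][2]; cur=np.array([*p0,y]); rows=[]
    for *w,n in wps:
        w=np.array(w,float)
        for k in range(1,n+1):
            q=cur+(w-cur)*k/n
            R=Rot.from_euler('xyz',[np.pi,0,q[3]])
            l=R0.inv().apply(q[:3]-p0)/1000; t=(R0.inv()*R).as_rotvec()
            rows.append('{"linear":[%s],"twist":[%s]}'%(','.join('%.4g'%round(v,4) for v in l),','.join('%.3g'%round(v,3) for v in t)))
        cur=w
    print(len(rows)); print('['+',\n'.join(rows)+']')
E
python3 -c "
from h import *
plan([(340,270,225,1.6,9),(425,60,220,0.7,8)])"
```

```text
t 1.65 [268.9 564.2 231.3] [3.142 0.    2.697] F [-0.7  1.2 -0. ] 85.3 j [-1.15  0.33 -0.06  1.46  0.02  1.35 -0.09]
17
[{"linear":[-0.0212,-0.0261,0.0007],"twist":[0,0,0.122]},
{"linear":[-0.0424,-0.0522,0.0014],"twist":[0,0,0.244]},
{"linear":[-0.0636,-0.0783,0.0021],"twist":[0,-0,0.366]},
{"linear":[-0.0848,-0.1044,0.0028],"twist":[0,-0,0.488]},
{"linear":[-0.106,-0.1306,0.0035],"twist":[0,-0,0.609]},
{"linear":[-0.1272,-0.1567,0.0042],"twist":[0,-0,0.731]},
{"linear":[-0.1484,-0.1828,0.0049],"twist":[0,-0,0.853]},
{"linear":[-0.1696,-0.2089,0.0056],"twist":[0,-0,0.975]},
{"linear":[-0.1908,-0.235,0.0063],"twist":[0,-0,1.1]},
{"linear":[-0.2117,-0.2541,0.0069],"twist":[0,-0,1.21]},
{"linear":[-0.2325,-0.2733,0.0076],"twist":[0,-0,1.32]},
{"linear":[-0.2534,-0.2924,0.0082],"twist":[0,-0,1.43]},
{"linear":[-0.2743,-0.3115,0.0088],"twist":[0,-0,1.55]},
{"linear":[-0.2952,-0.3306,0.0094],"twist":[0,-0,1.66]},
{"linear":[-0.3161,-0.3498,0.0101],"twist":[0,-0,1.77]},
{"linear":[-0.337,-0.3689,0.0107],"twist":[0,-0,1.88]},
{"linear":[-0.3578,-0.388,0.0113],"twist":[0,-0,2]}]
```

Emit:
servo_tool:
  motion:
    - {"linear": [-0.021, -0.026, 0.001], "twist": [0, 0, 0.12]}
    - {"linear": [-0.042, -0.052, 0.002], "twist": [0, 0, 0.24]}
    - {"linear": [-0.064, -0.078, 0.002], "twist": [0, 0, 0.36]}
    - {"linear": [-0.085, -0.104, 0.003], "twist": [0, 0, 0.48]}
    - {"linear": [-0.106, -0.131, 0.004], "twist": [0, 0, 0.6]}
    - {"linear": [-0.127, -0.157, 0.005], "twist": [0, 0, 0.72]}
    - {"linear": [-0.148, -0.183, 0.005], "twist": [0, 0, 0.84]}
    - {"linear": [-0.17, -0.209, 0.006], "twist": [0, 0, 0.96]}
    - {"linear": [-0.191, -0.235, 0.007], "twist": [0, 0, 1.08]}
    - {"linear": [-0.212, -0.254, 0.007], "twist": [0, 0, 1.2]}
    - {"linear": [-0.233, -0.273, 0.008], "twist": [0, 0, 1.32]}
    - {"linear": [-0.253, -0.292, 0.009], "twist": [0, 0, 1.43]}
    - {"linear": [-0.274, -0.312, 0.009], "twist": [0, 0, 1.55]}
    - {"linear": [-0.295, -0.331, 0.01], "twist": [0, 0, 1.66]}
    - {"linear": [-0.316, -0.35, 0.01], "twist": [0, 0, 1.77]}
    - {"linear": [-0.337, -0.369, 0.011], "twist": [0, 0, 1.88]}
    - {"linear": [-0.358, -0.388, 0.011], "twist": [0, 0, 2.0]}
  jaw: 1

```text
t: 3.07
ee_pos: [425.4, 58.5, 220.5]
tcp_rot: [-3.142, -0.001, 0.691]
force: [1.2, 0.1, -0.0]
opening: -0.0
```

```bash
python3 -c "
from h import *
plan([(440,-110,200,0.2,5),(540,-117,190,0.1,3),(615,-116,180,0.1,3),(615,-116,88,0.1,5)])"
```

```text
t 3.07 [425.4  58.5 220.5] [-3.142e+00 -1.000e-03  6.910e-01] F [ 1.2  0.1 -0. ] -0.0 j [-0.66 -0.13  0.39  1.98  0.05  1.28 -1.17]
16
[{"linear":[-0.0192,0.0278,0.0041],"twist":[-0,-0.001,0.098]},
{"linear":[-0.0385,0.0556,0.0082],"twist":[-0,-0.001,0.197]},
{"linear":[-0.0577,0.0834,0.0122],"twist":[-0,-0.001,0.295]},
{"linear":[-0.077,0.1113,0.0163],"twist":[-0,-0.001,0.393]},
{"linear":[-0.0962,0.1391,0.0204],"twist":[-0,-0.001,0.491]},
{"linear":[-0.072,0.1621,0.0237],"twist":[-0,-0.001,0.525]},
{"linear":[-0.0479,0.1852,0.0271],"twist":[-0,-0.001,0.558]},
{"linear":[-0.0237,0.2082,0.0304],"twist":[-0,-0.001,0.591]},
{"linear":[-0.0042,0.2239,0.0338],"twist":[-0,-0.001,0.591]},
{"linear":[0.0153,0.2396,0.0371],"twist":[-0,-0.001,0.591]},
{"linear":[0.0347,0.2553,0.0405],"twist":[-0,-0.001,0.591]},
{"linear":[0.0347,0.2553,0.0589],"twist":[-0,-0.001,0.591]},
{"linear":[0.0347,0.2553,0.0773],"twist":[-0,-0.001,0.591]},
{"linear":[0.0347,0.2553,0.0957],"twist":[-0,-0.001,0.591]},
{"linear":[0.0347,0.2553,0.1141],"twist":[-0,-0.001,0.591]},
{"linear":[0.0347,0.2553,0.1325],"twist":[-0,-0.001,0.591]}]
```

Emit:
servo_tool:
  motion:
    - {"linear": [-0.019, 0.028, 0.004], "twist": [0, 0, 0.1]}
    - {"linear": [-0.038, 0.056, 0.008], "twist": [0, 0, 0.2]}
    - {"linear": [-0.058, 0.083, 0.012], "twist": [0, 0, 0.3]}
    - {"linear": [-0.077, 0.111, 0.016], "twist": [0, 0, 0.39]}
    - {"linear": [-0.096, 0.139, 0.02], "twist": [0, 0, 0.49]}
    - {"linear": [-0.072, 0.162, 0.024], "twist": [0, 0, 0.52]}
    - {"linear": [-0.048, 0.185, 0.027], "twist": [0, 0, 0.56]}
    - {"linear": [-0.024, 0.208, 0.03], "twist": [0, 0, 0.59]}
    - {"linear": [-0.004, 0.224, 0.034], "twist": [0, 0, 0.591]}
    - {"linear": [0.015, 0.24, 0.037], "twist": [0, 0, 0.591]}
    - {"linear": [0.035, 0.255, 0.04], "twist": [0, 0, 0.591]}
    - {"linear": [0.035, 0.255, 0.06], "twist": [0, 0, 0.591]}
    - {"linear": [0.035, 0.255, 0.08], "twist": [0, 0, 0.591]}
    - {"linear": [0.035, 0.255, 0.1], "twist": [0, 0, 0.591]}
    - {"linear": [0.035, 0.255, 0.12], "twist": [0, 0, 0.591]}
    - {"linear": [0.035, 0.255, 0.1325], "twist": [0, 0, 0.591]}
    - {"linear": [0.035, 0.255, 0.1325], "twist": [0, 0, 0.591]}

```text
t: 4.48
ee_pos: [614.1, -112.7, 85.1]
tcp_rot: [-3.141, 0.004, 0.106]
force: [-0.1, 0.3, 0.0]
opening: 0.0
```

```bash
python3 - <<'E'
from h import *
H=np.array([564.5,-121.5,30.5]);r=66;yw=.1
ux=np.array([np.cos(yw),np.sin(yw)])
w=[]
for th in [1.8,1.65,1.5,1.35,1.2,1.05,.9,.75,.6,.5,.4,.3,.2,.12]:
    cx=-r*np.cos(th)+7*np.sin(th)+10; z=30.5+r*np.sin(th)+7*np.cos(th)
    if th>1.5: z=min(z,90)
    p=H[:2]+ux*cx; w.append((p[0],p[1],z,yw,1 if w else 2))
    print(th,p.round(),round(z))
plan(w)
save(camera('scene'),'s2.png',(170,280,180,400),3)
E
```

```text
1.8 [ 596. -118.] 90
1.65 [ 587. -119.] 90
1.5 [ 577. -120.] 97
1.35 [ 567. -121.] 96
1.2 [ 557. -122.] 95
1.05 [ 548. -123.] 91
0.9 [ 539. -124.] 87
0.75 [ 531. -125.] 81
0.6 [ 524. -126.] 74
0.5 [ 520. -126.] 68
0.4 [ 517. -126.] 63
0.3 [ 514. -127.] 57
0.2 [ 511. -127.] 50
0.12 [ 510. -127.] 45
t 4.48 [ 614.1 -112.7   85.1] [-3.141  0.004  0.106] F [-0.1  0.3  0. ] 0.0 j [-0.34  0.5   0.59  1.65 -0.3   1.09 -1.13]
15
[{"linear":[-0.0092,0.0019,-0.0024],"twist":[-0.001,0.004,0.003]},
{"linear":[-0.0184,0.0037,-0.0049],"twist":[-0.001,0.004,0.006]},
{"linear":[-0.028,0.0037,-0.0048],"twist":[-0.001,0.004,0.006]},
{"linear":[-0.038,0.0036,-0.0116],"twist":[-0.001,0.004,0.006]},
{"linear":[-0.0479,0.0035,-0.0112],"twist":[-0.001,0.004,0.006]},
{"linear":[-0.0577,0.0035,-0.0092],"twist":[-0.001,0.004,0.006]},
{"linear":[-0.067,0.0034,-0.0059],"twist":[-0.001,0.004,0.006]},
{"linear":[-0.0758,0.0034,-0.0012],"twist":[-0.001,0.004,0.006]},
{"linear":[-0.0837,0.0033,0.0048],"twist":[-0.001,0.004,0.006]},
{"linear":[-0.0907,0.0033,0.0119],"twist":[-0.001,0.004,0.006]},
{"linear":[-0.0947,0.0033,0.0172],"twist":[-0.001,0.004,0.006]},
{"linear":[-0.0982,0.0032,0.0228],"twist":[-0.001,0.004,0.006]},
{"linear":[-0.1011,0.0032,0.0288],"twist":[-0.001,0.004,0.006]},
{"linear":[-0.1034,0.0032,0.035],"twist":[-0.001,0.004,0.006]},
{"linear":[-0.1047,0.0032,0.0401],"twist":[-0.001,0.004,0.006]}]
```

View pics/s2.png

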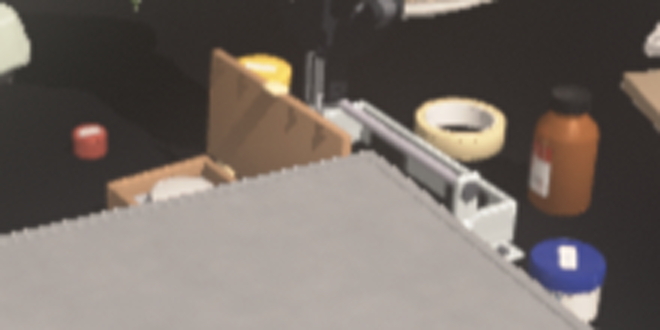

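Fingertips are behind the lid (crop ~(320,80)), clear of the bar. Push.

Emit:
servo_tool:
  motion:
    - {"linear": [-0.01, 0.002, -0.002], "twist": [0, 0, 0]}
    - {"linear": [-0.018, 0.0037, -0.004], "twist": [0, 0, 0]}
    - {"linear": [-0.023, 0.0037, -0.005], "twist": [0, 0, 0]}
    - {"linear": [-0.028, 0.0037, -0.005], "twist": [0, 0, 0]}
    - {"linear": [-0.033, 0.0037, -0.008], "twist": [0, 0, 0]}
    - {"linear": [-0.038, 0.0036, -0.0115], "twist": [0, 0, 0]}
    - {"linear": [-0.043, 0.0036, -0.0115], "twist": [0, 0, 0]}
    - {"linear": [-0.048, 0.0035, -0.011], "twist": [0, 0, 0]}
    - {"linear": [-0.053, 0.0035, -0.01], "twist": [0, 0, 0]}
    - {"linear": [-0.058, 0.0035, -0.009], "twist": [0, 0, 0]}
    - {"linear": [-0.0625, 0.0035, -0.0075], "twist": [0, 0, 0]}
    - {"linear": [-0.067, 0.0034, -0.006], "twist": [0, 0, 0]}

```text
t: 5.53
ee_pos: [548.8, -123.7, 93.5]
tcp_rot: [-3.142, 0.0, 0.106]
force: [1.3, -0.7, 0.3]
opening: -0.0
```

```bash
python3 - <<'E'
from h import *
s=get_state();print(s['t'],s['ee_pos'],s['force'])
save(camera('top'),'t3.png',(165,290,240,400),4)
E
```

```text
5.5333 [ 548.79395617 -123.70594204   93.49849473] [ 1.28352658 -0.71230272  0.31540094]
```

View pics/t3.png

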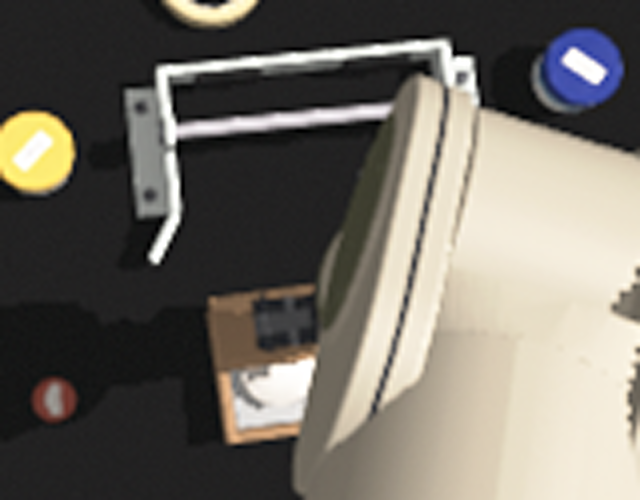

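Emit:
servo_tool:
  motion:
    - {"linear": [-0.0045, 0, 0.0022], "twist": [0, 0, 0]}
    - {"linear": [-0.009, 0, 0.005], "twist": [0, 0, 0]}
    - {"linear": [-0.013, 0, 0.008], "twist": [0, 0, 0]}
    - {"linear": [-0.017, 0, 0.011], "twist": [0, 0, 0]}
    - {"linear": [-0.02, 0, 0.014], "twist": [0, 0, 0]}
    - {"linear": [-0.024, 0, 0.018], "twist": [0, 0, 0]}
    - {"linear": [-0.026, 0, 0.0205], "twist": [0, 0, 0]}
    - {"linear": [-0.028, 0, 0.023], "twist": [0, 0, 0]}
    - {"linear": [-0.03, 0, 0.026], "twist": [0, 0, 0]}
    - {"linear": [-0.031, 0, 0.029], "twist": [0, 0, 0]}
    - {"linear": [-0.033, 0, 0.032], "twist": [0, 0, 0]}
    - {"linear": [-0.034, 0, 0.035], "twist": [0, 0, 0]}
    - {"linear": [-0.035, 0, 0.038], "twist": [0, 0, 0]}
    - {"linear": [-0.036, 0, 0.041], "twist": [0, 0, 0]}
    - {"linear": [-0.037, 0, 0.044], "twist": [0, 0, 0]}
    - {"linear": [-0.038, 0, 0.047], "twist": [0, 0, 0]}
    - {"linear": [-0.0385, 0, 0.05], "twist": [0, 0, 0]}
    - {"linear": [-0.0385, 0, 0.051], "twist": [0, 0, 0]}
    - {"linear": [-0.0385, 0, 0.051], "twist": [0, 0, 0]}

```text
t: 7.17
ee_pos: [510.9, -127.7, 42.4]
tcp_rot: [-3.141, 0.0, 0.106]
force: [0.3, -0.3, 0.5]
opening: -0.2
```

Emit:
servo_tool:
  motion:
    - {"linear": [0, 0, 0.001], "twist": [0, 0, 0]}
    - {"linear": [0, 0, 0.002], "twist": [0, 0, 0]}
    - {"linear": [0, 0, 0.003], "twist": [0, 0, 0]}
    - {"linear": [0, 0, 0.0035], "twist": [0, 0, 0]}
    - {"linear": [0, 0, 0.004], "twist": [0, 0, 0]}
    - {"linear": [0, 0, 0.004], "twist": [0, 0, 0]}

```text
t: 7.67
ee_pos: [511.1, -127.6, 38.7]
tcp_rot: [-3.141, 0.0, 0.106]
force: [-0.6, 0.6, 0.3]
opening: -0.3
```

Emit:
servo_tool:
  motion:
    - {"linear": [0, 0, 0.0005], "twist": [0, 0, 0]}
    - {"linear": [0, 0, 0.001], "twist": [0, 0, 0]}
    - {"linear": [0, 0, 0.0013], "twist": [0, 0, 0]}
    - {"linear": [0, 0, 0.0013], "twist": [0, 0, 0]}

```text
t: 8.0
ee_pos: [511.2, -127.7, 37.8]
tcp_rot: [-3.141, -0.0, 0.106]
force: [-2.1, -0.1, 5.0]
opening: -0.2
```

Emit:
servo_tool:
  motion:
    - {"linear": [0, 0, -0.02], "twist": [0, 0, 0]}
    - {"linear": [0, 0, -0.05], "twist": [0, 0, 0]}
    - {"linear": [0, 0, -0.08], "twist": [0, 0, 0]}
    - {"linear": [-0.03, 0, -0.11], "twist": [0, 0, 0]}
    - {"linear": [-0.06, 0, -0.12], "twist": [0, 0, 0]}
    - {"linear": [-0.09, 0, -0.12], "twist": [0, 0, 0]}
    - {"linear": [-0.09, 0, -0.12], "twist": [0, 0, 0]}
    - {"linear": [-0.09, 0, -0.12], "twist": [0, 0, 0]}
  jaw: -1

```text
t: 8.67
ee_pos: [421.0, -137.1, 158.0]
tcp_rot: [-3.14, -0.002, 0.105]
force: [0.5, 0.9, -0.3]
opening: 85.2
```

```bash
python3 - <<'E'
from h import *
np.set_printoptions(precision=1,suppress=True)
C=[camera('top'),camera('scene')]
for t,z in [('case',0),('case_hinge',30.5),('lid_edge',34.5),('bay',0),('bay_bar',51)]:
    for c in C:
        p=pinpoint(t,c)
        if p: print(t,p[0]['p'],onz(c,p[0]['position'],z))
save(C[0],'t4.png',(165,290,240,400),5)
s=get_state();print(s['t'],s['ee_pos'],s['force'],s['joint_pos'])
E
```

```text
case 0.88 [ 533.1 -117.9    0. ]
case_hinge 0.58 [ 569.  -119.4   30.5]
case_hinge 0.84 [ 569.1 -119.9   30.5]
lid_edge 0.78 [ 486.4 -123.6   34.5]
lid_edge 0.98 [ 496.3 -122.6   34.5]
bay 0.88 [ 658.  -116.4    0. ]
bay 0.96 [ 666.1 -111.2    0. ]
bay_bar 0.91 [ 673.3 -110.9   51. ]
bay_bar 0.88 [ 666.2 -112.2   51. ]
9.2667 [ 421.7 -137.2  157.4] [ 0.   0.3 -0.9] [-0.5 -0.1  0.7  2.   0.   1.1 -1.3]
```

View pics/t4.png

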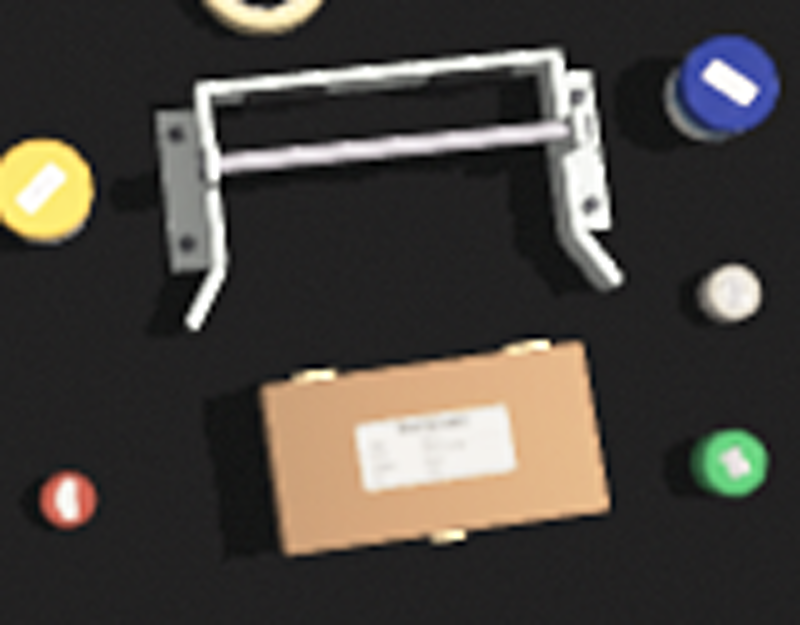

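```bash
python3 - <<'E'
from h import *
np.set_printoptions(precision=1,suppress=True)
c=camera('top')
P=lambda u,v,z:onz(c,(165+(v+.5)/5-.5,240+(u+.5)/5-.5),z)
K=np.array([P(u,v,38)[:2] for u,v in[(285,555),(609,510),(583,343),(262,384)]]);print(K,K.mean(0))
d=(K[0]-K[1]+K[3]-K[2]);yw=np.arctan2(-d[0],d[1]);print('yaw',yw)
b=K.mean(0)-[660.5,-111];t=.075;print('in bay',b@[np.cos(t),np.sin(t)],b@[-np.sin(t),np.cos(t)])
ctr=K.mean(0);ux=np.array([np.cos(yw),np.sin(yw)])
f=ctr-ux*39;print('front mid',f)
a=ctr-ux*(39+11+20)
plan([(a[0],a[1],110,yw,2),(a[0],a[1],8,yw,5)])
E
```

```text
[[ 481.   -55.3]
 [ 497.1 -204.5]
 [ 573.9 -196.7]
 [ 559.   -47.3]] [ 527.7 -125.9]
yaw 0.10340459113447158
in bay -133.51120785988823 -4.958954072989064
front mid [ 488.9 -130. ]
t 9.32 [ 421.6 -137.2  157.4] [3.1 0.  0.1] F [ 0.1 -0.7  0.6] 85.5 j [-0.5 -0.1  0.7  2.   0.   1.1 -1.3]
7
[{"linear":[0.0184,-0.0001,0.0237],"twist":[0,0,0.001]},
{"linear":[0.0367,-0.0001,0.0474],"twist":[0,0,0.002]},
{"linear":[0.0367,-0.0001,0.0678],"twist":[0,0,0.002]},
{"linear":[0.0367,-0.0001,0.0882],"twist":[0,0,0.002]},
{"linear":[0.0367,-0.0001,0.1086],"twist":[0,0,0.002]},
{"linear":[0.0367,-0.0001,0.129],"twist":[0,0,0.002]},
{"linear":[0.0367,-0.0001,0.1494],"twist":[0,0,0.002]}]
```

Emit:
servo_tool:
  motion:
    - {"linear": [0.015, 0, 0.02], "twist": [0, 0, 0]}
    - {"linear": [0.032, 0, 0.047], "twist": [0, 0, 0]}
    - {"linear": [0.032, 0, 0.07], "twist": [0, 0, 0]}
    - {"linear": [0.032, 0, 0.09], "twist": [0, 0, 0]}
    - {"linear": [0.032, 0, 0.11], "twist": [0, 0, 0]}
    - {"linear": [0.032, 0, 0.13], "twist": [0, 0, 0]}
    - {"linear": [0.032, 0, 0.145], "twist": [0, 0, 0]}
    - {"linear": [0.032, 0, 0.148], "twist": [0, 0, 0]}
    - {"linear": [0.032, 0, 0.148], "twist": [0, 0, 0]}

```text
t: 10.07
ee_pos: [452.7, -133.9, 8.9]
tcp_rot: [3.142, 0.002, 0.106]
force: [0.6, -0.3, 0.4]
opening: 85.4
```

Emit:
servo_tool:
  motion:
    - {"linear": [0.008, 0, 0], "twist": [0, 0, 0]}
    - {"linear": [0.016, 0, 0], "twist": [0, 0, 0]}
    - {"linear": [0.02, 0, 0], "twist": [0, 0, 0]}
    - {"linear": [0.022, 0, 0], "twist": [0, 0, 0]}
    - {"linear": [0.024, 0, 0], "twist": [0, 0, 0]}
    - {"linear": [0.026, 0, 0], "twist": [0, 0, 0]}
    - {"linear": [0.029, 0, 0], "twist": [0, 0, 0]}
    - {"linear": [0.032, 0, 0], "twist": [0, 0, 0]}
    - {"linear": [0.036, 0, 0], "twist": [0, 0, 0]}
    - {"linear": [0.04, 0, 0], "twist": [0, 0, 0]}
    - {"linear": [0.044, 0, 0], "twist": [0, 0, 0]}
    - {"linear": [0.048, 0, 0], "twist": [0, 0, 0]}
    - {"linear": [0.052, 0, 0], "twist": [0, 0, 0]}
    - {"linear": [0.056, 0, 0], "twist": [0, 0, 0]}
    - {"linear": [0.06, 0, 0], "twist": [0, 0, 0]}
    - {"linear": [0.064, 0, 0], "twist": [0, 0, 0]}
    - {"linear": [0.068, 0, 0], "twist": [0, 0, 0]}

```text
t: 11.48
ee_pos: [521.4, -126.5, 9.4]
tcp_rot: [-3.141, 0.0, 0.106]
force: [-1.8, -0.6, -1.1]
opening: 85.3
```

```bash
python3 - <<'E'
from h import *
np.set_printoptions(precision=1,suppress=True)
C=[camera('top'),camera('scene')]
for t,z in [('case',0),('case_hinge',30.5)]:
    for c in C:
        p=pinpoint(t,c)
        if p: print(t,p[0]['p'],onz(c,p[0]['position'],z))
save(C[0],'t5.png',(165,290,240,400),5)
s=get_state();print(s['t'],s['ee_pos'],s['force'])
E
```

```text
case 0.74 [ 577.2 -111.3    0. ]
case_hinge 0.69 [ 610.3 -112.    30.5]
case_hinge 0.63 [ 610.1 -118.6   30.5]
11.7833 [ 521.2 -126.6    9.6] [0.3 0.8 0.5]
```

View pics/t5.png

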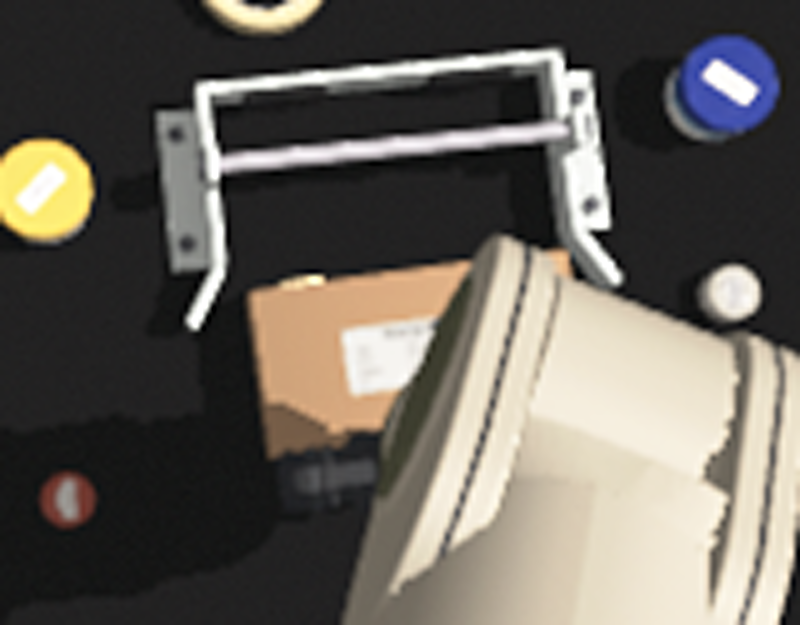

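```bash
python3 - <<'E'
from h import *
np.set_printoptions(precision=1,suppress=True)
c=camera('top')
P=lambda u,v,z:onz(c,(165+(v+.5)/5-.5,240+(u+.5)/5-.5),z)
t=.075
for k in [P(249,293,38),P(571,250,38),P(268,458,38)]:
    b=k[:2]-[660.5,-111];print(k,b@[np.cos(t),np.sin(t)],b@[-np.sin(t),np.cos(t)])
E
```

```text
[601.3 -42.6  38. ] -53.929909465739215 72.61673137040944
[ 617.4 -193.5   38. ] -49.14657455788728 -79.04034055485081
[525.1 -49.   38. ] -130.40741429415604 72.02034511817385
```

Emit:
servo_tool:
  motion:
    - {"linear": [0.004, -0.0005, 0], "twist": [0, 0, 0.003]}
    - {"linear": [0.008, -0.001, 0], "twist": [0, 0, 0.006]}
    - {"linear": [0.012, -0.0015, 0], "twist": [0, 0, 0.009]}
    - {"linear": [0.016, -0.002, 0], "twist": [0, 0, 0.012]}
    - {"linear": [0.02, -0.0025, 0], "twist": [0, 0, 0.015]}
    - {"linear": [0.024, -0.003, 0], "twist": [0, 0, 0.018]}
    - {"linear": [0.028, -0.003, 0], "twist": [0, 0, 0.021]}
    - {"linear": [0.032, -0.003, 0], "twist": [0, 0, 0.024]}
    - {"linear": [0.036, -0.003, 0], "twist": [0, 0, 0.026]}
    - {"linear": [0.04, -0.003, 0], "twist": [0, 0, 0.028]}
    - {"linear": [0.044, -0.003, 0], "twist": [0, 0, 0.028]}
    - {"linear": [0.048, -0.003, 0], "twist": [0, 0, 0.028]}

```text
t: 12.83
ee_pos: [568.8, -118.5, 9.5]
tcp_rot: [-3.142, -0.0, 0.078]
force: [-3.7, -0.9, 3.0]
opening: 85.6
```

```bash
python3 - <<'E'
from h import *
c=camera('top')
save(c,'t6.png',(165,290,240,400),5)
s=get_state();print(s['t'],s['ee_pos'],s['tcp_rot'],s['force'])
E
```

```text
12.8833 [ 569.69896054 -118.28697767    9.53745534] [ 3.14146781e+00 -9.53094873e-04  7.82524952e-02] [ 0.03645491 -0.13593171  0.03337758]
```

View pics/t6.png

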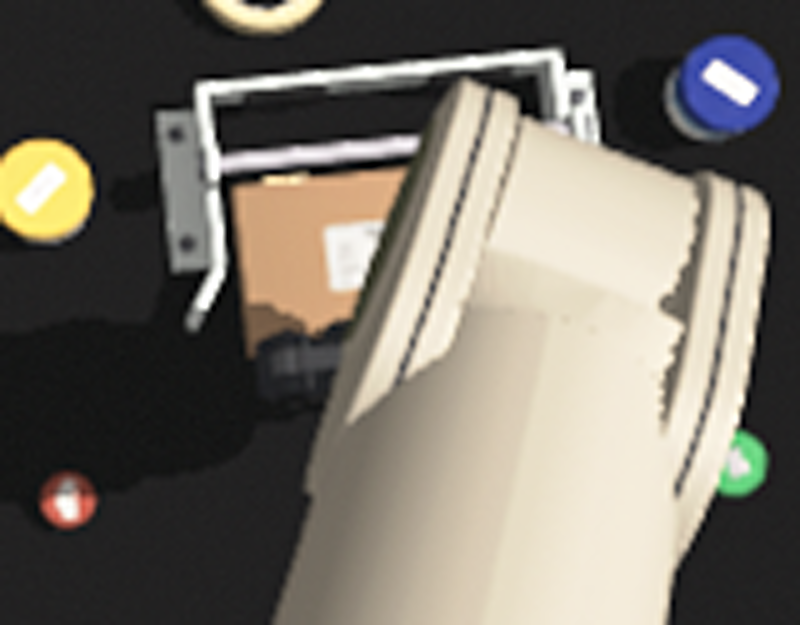

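Emit:
servo_tool:
  motion:
    - {"linear": [0.004, 0, 0], "twist": [0, 0, 0]}
    - {"linear": [0.008, 0, 0], "twist": [0, 0, 0]}
    - {"linear": [0.012, 0, 0], "twist": [0, 0, 0]}
    - {"linear": [0.016, 0, 0], "twist": [0, 0, 0]}
    - {"linear": [0.02, 0, 0], "twist": [0, 0, 0]}
    - {"linear": [0.024, 0, 0], "twist": [0, 0, 0]}
    - {"linear": [0.027, 0, 0], "twist": [0, 0, 0]}
    - {"linear": [0.03, 0, 0], "twist": [0, 0, 0]}
    - {"linear": [0.032, 0, 0], "twist": [0, 0, 0]}
    - {"linear": [0.034, 0, 0], "twist": [0, 0, 0]}

```text
t: 13.72
ee_pos: [602.5, -115.9, 9.4]
tcp_rot: [-3.141, 0.0, 0.078]
force: [-1.8, -0.9, -0.6]
opening: 85.5
```

Emit:
servo_tool:
  motion:
    - {"linear": [0.001, 0, 0], "twist": [0, 0, 0]}
    - {"linear": [0.002, 0, 0], "twist": [0, 0, 0]}
    - {"linear": [0.003, 0, 0], "twist": [0, 0, 0]}
    - {"linear": [0.004, 0, 0], "twist": [0, 0, 0]}

```text
t: 14.05
ee_pos: [606.4, -115.6, 9.5]
tcp_rot: [-3.142, -0.0, 0.078]
force: [-1.7, -0.4, 0.1]
opening: 85.5
```

Emit:
servo_tool:
  motion:
    - {"linear": [0.0008, 0, 0], "twist": [0, 0, 0]}
    - {"linear": [0.0016, 0, 0], "twist": [0, 0, 0]}
    - {"linear": [0.0024, 0, 0], "twist": [0, 0, 0]}

```text
t: 14.3
ee_pos: [608.8, -115.4, 9.5]
tcp_rot: [-3.141, -0.0, 0.078]
force: [-1.8, -0.8, -1.5]
opening: 85.4
```

Emit:
servo_tool:
  motion:
    - {"linear": [0.0005, 0, 0], "twist": [0, 0, 0]}
    - {"linear": [0.001, 0, 0], "twist": [0, 0, 0]}

```text
t: 14.47
ee_pos: [609.2, -115.4, 9.4]
tcp_rot: [-3.141, 0.001, 0.078]
force: [-6.8, 0.6, 2.9]
opening: 85.7
```

Emit:
servo_tool:
  motion:
    - {"linear": [0.0004, 0, 0], "twist": [0, 0, 0]}
    - {"linear": [0.0008, 0, 0], "twist": [0, 0, 0]}
    - {"linear": [0.0008, 0, 0], "twist": [0, 0, 0]}

```text
t: 14.72
ee_pos: [609.2, -115.3, 9.4]
tcp_rot: [-3.141, 0.003, 0.077]
force: [-7.5, 0.7, 5.1]
opening: 85.5
```

Emit:
servo_tool:
  motion:
    - {"linear": [-0.002, 0, 0], "twist": [0, 0, 0]}
    - {"linear": [-0.01, 0, 0], "twist": [0, 0, 0]}
    - {"linear": [-0.04, 0, 0], "twist": [0, 0, 0]}
    - {"linear": [-0.08, 0, 0], "twist": [0, 0, 0]}
    - {"linear": [-0.11, 0, -0.02], "twist": [0, 0, 0]}
    - {"linear": [-0.14, 0, -0.05], "twist": [0, 0, 0]}
    - {"linear": [-0.17, 0, -0.08], "twist": [0, 0, 0]}
    - {"linear": [-0.18, 0, -0.11], "twist": [0, 0, 0]}
    - {"linear": [-0.19, 0, -0.13], "twist": [0, 0, 0]}
    - {"linear": [-0.19, 0, -0.13], "twist": [0, 0, 0]}
    - {"linear": [-0.19, 0, -0.13], "twist": [0, 0, 0]}

```text
t: 15.63
ee_pos: [421.8, -129.8, 140.5]
tcp_rot: [-3.14, -0.005, 0.078]
force: [-0.2, 0.0, -0.3]
opening: 85.4
```

```bash
python3 - <<'E'
from h import *
np.set_printoptions(precision=1,suppress=True)
s=get_state();print(s['t'],s['ee_pos'],s['force'])
C=[camera('top'),camera('scene')]
for t,z in [('case',0),('case_hinge',30.5),('lid_edge',34.5),('bay',0),('bay_stop',13)]:
    for c in C:
        p=pinpoint(t,c)
        if p: print(t,p[0]['p'],onz(c,p[0]['position'],z))
a=C[0]['color'][160:285,235:395,::-1];b=C[1]['color'][170:270,200:400,::-1]
a=cv2.resize(a,(480,375),interpolation=2);b=cv2.resize(b,(300,150),interpolation=2)
o=np.zeros((375,780,3),np.uint8);o[:,:480]=a;o[:150,480:]=b;cv2.imwrite('pics/t7.png',o)
E
```

```text
15.6333 [ 421.8 -129.8  140.5] [-0.2  0.  -0.3]
case 0.36 [ 695.6 -271.2    0. ]
case 0.66 [ 656.7 -122.5    0. ]
case_hinge 0.91 [ 703.5 -106.9   30.5]
case_hinge 0.61 [ 696.  -104.1   30.5]
lid_edge 0.86 [ 619.7 -106.3   34.5]
lid_edge 0.93 [ 626.3 -102.5   34.5]
bay 0.92 [ 653.  -118.6    0. ]
bay_stop 0.79 [ 694.5 -113.    13. ]
bay_stop 0.71 [ 698.4 -116.    13. ]
```

View pics/t7.png

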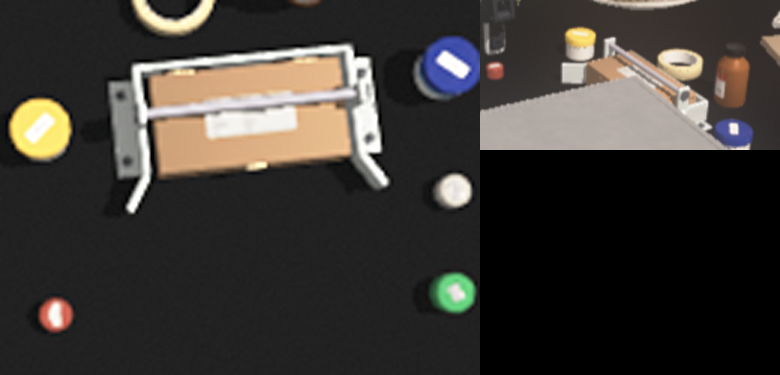

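```bash
python3 - <<'E'
from h import *
np.set_printoptions(precision=2,suppress=True)
c=camera('top')
save(c,'t8.png',(165,230,255,375),6.5)
P=lambda u,v,z:onz(c,(160+(v+.5)/3-.5,235+(u+.5)/3-.5),z)[:2]
A,B=P(158,178,38),P(354,152,38);d=A-B;print(A,B,np.linalg.norm(d),np.arctan2(-d[0],d[1]))
b=(A+B)/2-[660.5,-111];t=.075;print(b@[np.cos(t),np.sin(t)],b@[-np.sin(t),np.cos(t)])
E
```

```text
[611.2  -38.13] [ 627.51 -191.39] 154.11824239555204 0.10601693986499638
-41.309251182924626 -0.6675107901393611
```

View pics/t8.png

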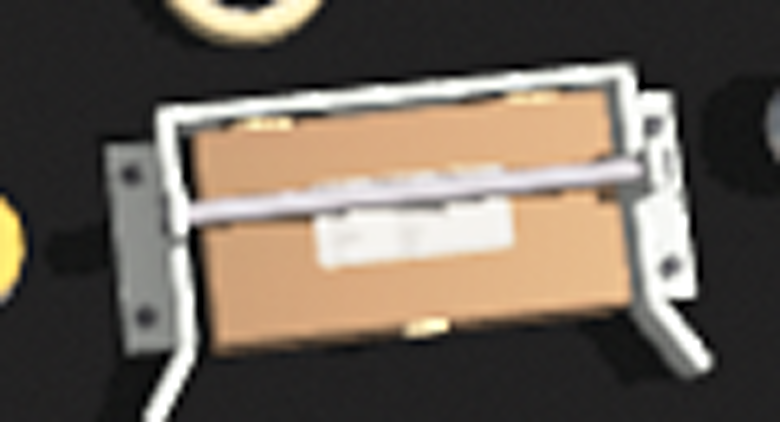

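Emit:
servo_tool:
  motion:
    - {"linear": [0.01, 0, 0.03], "twist": [0, 0, 0.015]}
    - {"linear": [0.03, 0, 0.06], "twist": [0, 0, 0.015]}
    - {"linear": [0.05, 0, 0.09], "twist": [0, 0, 0.015]}
    - {"linear": [0.08, 0, 0.115], "twist": [0, 0, 0.015]}
    - {"linear": [0.11, 0, 0.13], "twist": [0, 0, 0.015]}
    - {"linear": [0.14, 0, 0.13], "twist": [0, 0, 0.015]}
    - {"linear": [0.165, 0, 0.13], "twist": [0, 0, 0.015]}
    - {"linear": [0.175, 0, 0.13], "twist": [0, 0, 0.015]}
    - {"linear": [0.18, 0, 0.13], "twist": [0, 0, 0.015]}
    - {"linear": [0.183, 0, 0.13], "twist": [0, 0, 0.015]}
    - {"linear": [0.185, 0, 0.13], "twist": [0, 0, 0.015]}
    - {"linear": [0.186, 0, 0.13], "twist": [0, 0, 0.015]}
    - {"linear": [0.186, 0, 0.13], "twist": [0, 0, 0.015]}

```text
t: 17.37
ee_pos: [606.1, -115.7, 9.6]
tcp_rot: [-3.141, -0.0, 0.062]
force: [0.3, -1.0, 0.7]
opening: 85.1
```

Emit:
servo_tool:
  motion:
    - {"linear": [0.0005, 0, 0], "twist": [0, 0, 0]}
    - {"linear": [0.001, 0, 0], "twist": [0, 0, 0]}
    - {"linear": [0.0015, 0, 0], "twist": [0, 0, 0]}
    - {"linear": [0.002, 0, 0], "twist": [0, 0, 0]}
    - {"linear": [0.002, 0, 0], "twist": [0, 0, 0]}

```text
t: 17.78
ee_pos: [608.5, -115.4, 9.5]
tcp_rot: [-3.141, 0.0, 0.063]
force: [-0.0, -0.8, -0.2]
opening: 85.3
```

Emit:
servo_tool:
  motion:
    - {"linear": [0.0005, 0, 0], "twist": [0, 0, 0]}
    - {"linear": [0.001, 0, 0], "twist": [0, 0, 0]}
    - {"linear": [0.001, 0, 0], "twist": [0, 0, 0]}

```text
t: 18.03
ee_pos: [609.0, -115.3, 9.3]
tcp_rot: [-3.141, 0.001, 0.063]
force: [-3.9, 0.6, 1.9]
opening: 85.5
```

Emit:
servo_tool:
  motion:
    - {"linear": [0.0005, 0, 0], "twist": [0, 0, 0]}
    - {"linear": [0.0008, 0, 0], "twist": [0, 0, 0]}
    - {"linear": [0.0008, 0, 0], "twist": [0, 0, 0]}

```text
t: 18.28
ee_pos: [609.0, -115.3, 9.3]
tcp_rot: [-3.141, 0.003, 0.063]
force: [-7.5, 1.8, 4.9]
opening: 85.5
```

Emit:
servo_tool:
  motion:
    - {"linear": [-0.002, 0, 0], "twist": [0, 0, 0]}
    - {"linear": [-0.01, 0, 0], "twist": [0, 0, 0]}
    - {"linear": [-0.04, 0, 0], "twist": [0, 0, 0]}
    - {"linear": [-0.08, 0, 0], "twist": [0, 0, 0]}
    - {"linear": [-0.11, 0, -0.02], "twist": [0, 0, 0]}
    - {"linear": [-0.14, 0, -0.05], "twist": [0, 0, 0]}
    - {"linear": [-0.17, 0, -0.08], "twist": [0, 0, 0]}
    - {"linear": [-0.18, 0, -0.11], "twist": [0, 0, 0]}
    - {"linear": [-0.19, 0, -0.13], "twist": [0, 0, 0]}
    - {"linear": [-0.19, 0, -0.13], "twist": [0, 0, 0]}
    - {"linear": [-0.19, 0, -0.13], "twist": [0, 0, 0]}

```text
t: 19.2
ee_pos: [421.2, -126.9, 140.3]
tcp_rot: [-3.139, -0.004, 0.063]
force: [0.6, -0.1, -0.5]
opening: 85.3
```

```bash
python3 - <<'E'
from h import *
c=camera('top')
save(c,'t9.png',(165,230,255,375),6.5)
s=get_state();print(s['t'],s['ee_pos'],s['force'])
E
```

```text
19.25 [ 420.90058232 -126.83669075  139.41391542] [-0.67485043  0.21178159 -1.12583431]
```

View pics/t9.png

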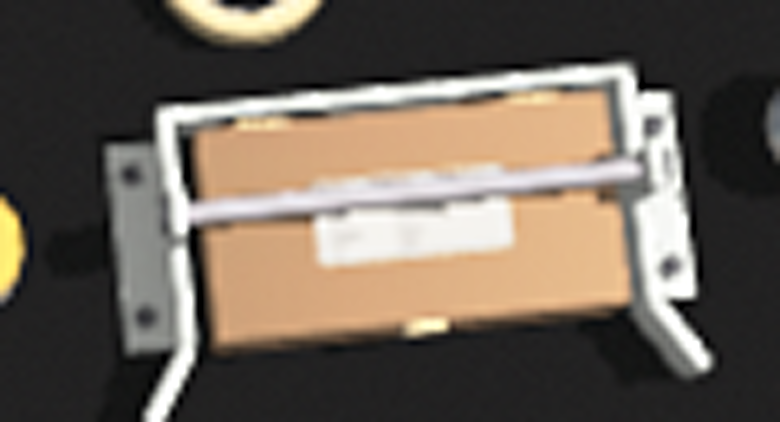

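The case is seated in the bay, shut, with the fingers clear: front edge from (213,348) to (632,305), back edge parallel to the bay's back. I'm handing it in.

```bash
python3 -c "
from rig import *
print(close_job())"
```

```text
the job is handed in; nothing more can be done
None
```

The job is done and handed in at about 19 s of the 58 s limit. The lid is shut, and the case is in the bay, under the bar and against the stop.

- **Lid:** I pushed it shut with the closed fingertips and pressed it down at about 5 N. The top camera then showed it fully shut.
- **Push into the bay:** I pushed the case along the bench with the open fingers on its front, straightening it on the way. Readings while it slid stayed under about 5 N. At the stop the force rose to about 7.5 N with no further travel.
- **Second press:** the first picture suggested the case was about 0.01 rad askew, with the left side slightly off the stop. I pressed again with the left finger leading, and that side met firm resistance at once, again at about 7.5 N.

**Last checks:** In the last pictures the case lies under the bar, nearly parallel to the back of the bay, with the gripper well clear. A picture after the main push showed the jars and specimens where they had been. The tape and bottle were cut off at its edge in the top view and showed only in a small scene view, where they looked unmoved.

**Disagreements:** The corner measurement (made before the second press) put the case's front edge about 2 mm short of its ideal place. That is within the camera's calibration error, so I trusted the contact with the stop. One network also placed the case's origin at the blue jar, with low confidence (0.36), and I ignored it.

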